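# Torque the last wheel nut and close the hub cap

### The job

Finish fitting this steel wheel. Swing the red-handled click wrench clockwise (seen from above) to tighten its wheel nut until the handle breaks over at the brass joint, stop pushing there, and let the handle spring straight again, leaving the wrench on the nut without backing it off. Then twist the orange hub cap clockwise until it is fully home, with the blue end of its wing pointing at the white mark, and let go; leave the jar, the can and the bamboo box where they stand.

Things in the scene. Friction and masses are not known exactly. Their poses are not given: they have to be found in the camera images.
- wheel: Dark steel wheel rim, 320 mm across and 105 mm high, lying flat and fixed on the bench; origin at the centre of its underside, z up. Its rim edge tops out 105 mm above the bench, the disc inside it at 85 to 89 mm. In the middle stands the hub with the orange cap; the wrench stands on the nut 70 mm from the centre towards the wheel's -y; four bare nuts (top 105 mm above the bench) stand at the same radius, every 72 degrees.
- nut_axis (a point): Point on the vertical axis about which nut and wrench turn, 165 mm above the bench (the level of the wrench handle's centre line). Fixed to the wheel. The wrench head there is 36 mm across, its top 177 mm above the bench; it cannot come off the nut.
- click_pivot (a point): Axis (vertical) of the brass breakaway joint, 45 mm out from nut_axis along the wrench, 165 mm above the bench. Its x axis points outward along the wrench head, away from the nut.
- handle_grip (a point): Middle of the wrench's red grip, on the handle's centre line: level round bar 26 mm in diameter, 165 mm above the bench, 130 mm beyond click_pivot (175 mm from nut_axis when straight). Its x axis points outward along the handle. The grip reaches 55 mm inward and 72 mm outward from here; between it and the pivot is a 17 mm bar. At least 45 mm of free air below it.
- nut (a joint): Turn of the nut with the wrench head, rad, growing clockwise seen from above; starts between 0 and 0.35, is stiff (about 0.35 N m, so 2 to 5 N at the grip) and runs to 0.9, where the nut is seated and stops dead.
- click (a joint): Bend of the handle at the brass joint, rad; 0 straight, growing clockwise relative to the wrench head. Held straight by a preloaded spring: once the nut is seated it gives way at about 1.35 N m (10 N pushed sideways at the grip), then bends at nearly constant force (12 to 15 N at 0.2 rad). It has clicked from 0.12 rad on; about 0.2 is a good place to stop; beyond 0.4 the nut is over-tightened. It springs back to 0 within half a second when let go.
- cap_wing (a point): Middle of the hub cap's upright wing, on the vertical axis of the cap, 167 mm above the bench. The wing is 56 mm long along this point's x, 13 mm thick along its y, and stands from 145 to 177 mm above the bench on an orange cap 70 mm across.
- cap_point (a point): The blue end of the wing, 28 mm from the cap's axis along the wing's x.
- cap_mark (a point): White painted stroke, 40 by 12 mm, running radially on the wheel disc between the vent holes, just outside a bare nut; this is its middle, 120 mm from the cap's axis, 86 mm above the bench. The cap is fully home when the blue end of the wing points along it.
- hubcap (a joint): Turn of the cap, rad, growing clockwise seen from above (closing); starts between 0 and 0.5, fully home at its stop at 1.25; stays where it is left (friction 0.12 N m).
- jar: Bystander: jar with red lid and yellow label, 66 mm across, 85 mm high, loose; origin at the centre of its underside.
- can: Bystander: white-topped can with green label, 66 mm across, 100 mm high, loose; origin at the centre of its underside.
- bamboo_box: Bystander: woven bamboo box, 138 by 138 by 70 mm, loose; origin at the centre of its underside.

How it is judged:
By the outcome, as a careful person would: the job done as asked, in the order asked, and still so for the second after the job is handed in, with the robot touching nothing.
It also fails if it takes over 51 s, if anything falls off the work surface, if the arm or the gripper's body presses on something with over 40 N, if the wrist force passes 120 N, or if a joint passes its speed limit or range.

### The arm

A 7-joint arm with a two-finger parallel gripper is mounted at the origin on the work surface. World frame = base frame: x ahead of the robot, y to its left, z up, the work surface at z = 0. Lengths are in m, angles in degrees, forces in N, time in s.
With the tool pointing down it reaches from about 0.4 to 0.85 m from the base axis. Payload 10.4 kg.
Tool frame: the origin (TCP) lies on the centre line of the jaws, within the pads' length; the fingertips stand env.tips_ahead ahead of it and the grasp point (between the pads) lies 8 mm behind it (env.tips_ahead is the distance from the TCP to the fingertips, in m); z points along the fingers, y is the line along which they close (so a half turn about z gives the same grasp; the last joint's range is limited). The gripper opens to 87 mm and grips with 3 to 60 N. Pads are 19 mm wide; open, the fingers measure 117 mm over their backs; the gripper's body (75 mm by 190 mm) begins 51 mm behind the grasp point.
Start: joints at [66.028, 19.034, -3.707, 83.658, 1.238, 77.344, -5.071], TCP at [0.241, -0.577, 0.2] pointing down, gripper open.
Joint ranges: [-148.97, 148.97], [-28.65, 121.19], [-84.17, 76.75], [9.2, 138.47], [-72.65, 252.65], [3.7, 117.97], [-149.18, 149.18]. Speed limits (degrees/s): [127.2, 127.2, 159.86, 159.86, 180, 180, 180].

### API

Orientations are given as [roll, pitch, yaw] about the fixed x, y, z axes, in that order (R = Rz(yaw) Ry(pitch) Rx(roll)).
In Python, from plant import env, cams gives the robot as it stands. The module is installed in compiled form; this text tells all that it offers.
- The arm moves only by the tool drive_tool, never from a script. Its argument "increments" is text: rows parted by semicolons, each of 7 numbers parted by spaces: the turn, a rotation vector about the tool's x, y, z in degrees, then the shift along the tool's x, y, z in cm, then the closure, from 0 (fully open) to 1 (shut). A call has 1 to 5 rows; each row shifts and turns the commanded pose from where the row before left it, along the tool's axes as they then stand; what a row does not reach is not made up. A row lasts 1/10 s, in which the tool goes at most 50 mm and 8.59 degrees, less where a joint would pass 70% of its speed; a pose out of reach is approached as far as the arm can. A call with a gripper value outside its range is refused whole. The fingers move at their own pace and stop on an object; "squeeze" is the grip in N (left out, the last holds). Time passes only in rows, so rows that do not move let the fingers close. It gives the time, the measured TCP pose, the force, the opening and the grip force at its end, in the units of the state.
- env.get_obs(): the state, without advancing time (a new reading comes with each control period).
- cams.get_image(name): name is "scene" or "side" or "wrist"; returns a dict with "color" (420x560x3 uint8, red, green, blue), "camera_matrix" (3x3 intrinsics, pixels), "dist" ([k1, k2, p1, p2, k3] as OpenCV has them; the pictures are not rectified), "world_from_camera" (4x4, takes a point from camera to world coordinates); the wrist camera has in their place "tool_from_camera" (4x4, takes a point from camera to tool coordinates, whose origin is the TCP and whose axes are the flange's). Camera axes: x right, y down, z forward; pixel columns grow to the right and rows downward; lengths in m; the calibration is good to about 2 mm. A picture is of the moment at which its call begins: read the wrist's pose just before it. There is no depth.
- env.job_done(): hands the job in; it is judged then, once.
The state is a dict: "clock": time; "qpos": joint angles; "dq": joint speeds; "joint_efforts": joint torques, N m; "tcp_pos": TCP position; "tcp_rot": TCP orientation; "wrist_force": force on the tool from outside, world axes, zero at the start; "moment": the same for the moment, N m; "width": finger opening in m; "finger_force": force on a finger pad.
Only numpy, scipy, OpenCV 4.12 (cv2) and the standard library are available. Lean on these libraries where they do the work, as an engineer would, in place of code of your own. Each camera call takes 0.05 s, during which the arm holds its last target. There are 200 camera calls.

## Working session

There is one attempt and no reset: what is moved stays moved. The work goes in short steps, Python scripts to look and compute and a tool call to move; the robot and the scene stay as the last step left them, time stands still between calls to the robot, and variables do not carry over. Pictures are saved under pics/ and viewed, at most 12 in all, crops included, and the job is handed in when it is done.

Besides the shell and the picture viewer there is one more tool, called after ">>>" as name(argument=value, ...), one argument or row to a line, values as JSON. drive_tool: Moves the arm, as the interface text tells. Its arguments: {"type":"object","properties":{"increments":{"type":"string"},"squeeze":{"type":"number"}},"required":["increments"]}

```bash
mkdir -p pics; python3 - <<'E'
from plant import env,cams
import cv2,numpy as np
o=env.get_obs()
for k in o: print(k,np.round(o[k],3))
print(env.tips_ahead)
for n in("scene","side"):
    d=cams.get_image(n); cv2.imwrite(f"pics/{n}0.png",d["color"][:,:,::-1])
    np.savez(f"{n}.npz",**d)
    print(n,d["camera_matrix"].round(1).tolist(),d["dist"],d["world_from_camera"].round(3).tolist())
E
```

```text
clock 0.0
qpos [66.028 19.071 -3.709 83.709  1.238 77.343 -5.071]
dq [-0.038  0.075 -0.086 -0.102  0.065  0.043  0.051]
joint_efforts [-1.0000e-03 -6.2327e+01  2.4000e-02 -3.8989e+01 -6.1000e-02  4.0000e-02
  0.0000e+00]
tcp_pos [ 0.241 -0.576  0.199]
tcp_rot [-1.79917e+02  4.00000e-03  2.26790e+01]
wrist_force [0.51  0.074 0.118]
moment [ 0.002  0.016 -0.001]
finger_force 0.0
width 0.087
0.011
scene [[397.3, 0.0, 280.2], [0.0, 397.3, 209.7], [0.0, 0.0, 1.0]] [-0.08871088  0.          0.          0.          0.        ] [[0.604, 0.559, -0.568, 1.12], [0.797, -0.43, 0.424, -0.396], [-0.007, -0.708, -0.706, 0.801], [0.0, 0.0, 0.0, 1.0]]
side [[394.7, 0.0, 276.9], [0.0, 394.7, 206.3], [0.0, 0.0, 1.0]] [-0.09710149  0.          0.          0.          0.        ] [[-0.97, -0.151, 0.19, 0.349], [-0.243, 0.569, -0.785, 0.947], [0.01, -0.808, -0.589, 0.821], [0.0, 0.0, 0.0, 1.0]]
```

View pics/scene0.png

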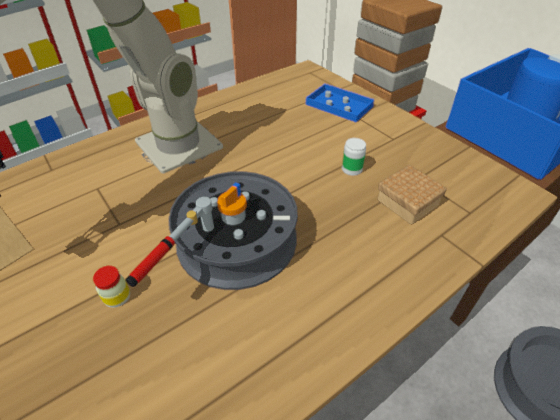

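View pics/side0.png

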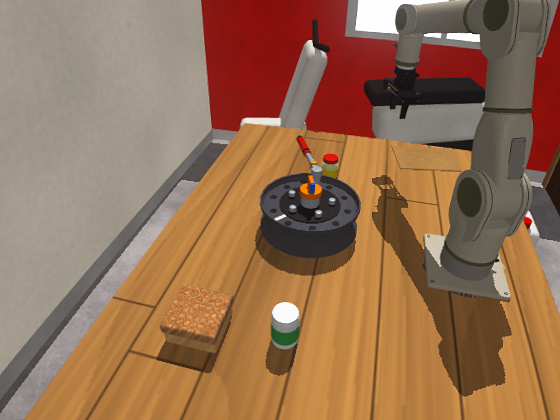

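The scene camera shows the wheel around (235,225), the wrench running from about (203,212) to the grip end (132,280), the jar at (112,287) and the cap at (232,205). The blue wing end points up and away, and the white mark is at (281,218). In the side view the mark is at (280,217) and the cap at (311,192). I'll enlarge both.

```bash
python3 - <<'E'
import cv2
a=cv2.imread("pics/scene0.png")[165:315,90:310]
b=cv2.imread("pics/side0.png")[125:260,250:370]
cv2.imwrite("pics/c1.png",cv2.resize(a[:, :200],(800,600),interpolation=cv2.INTER_CUBIC))
cv2.imwrite("pics/c2.png",cv2.resize(b[:100],(720,600),interpolation=cv2.INTER_CUBIC))
E
```

```text
(no output)
```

View pics/c1.png

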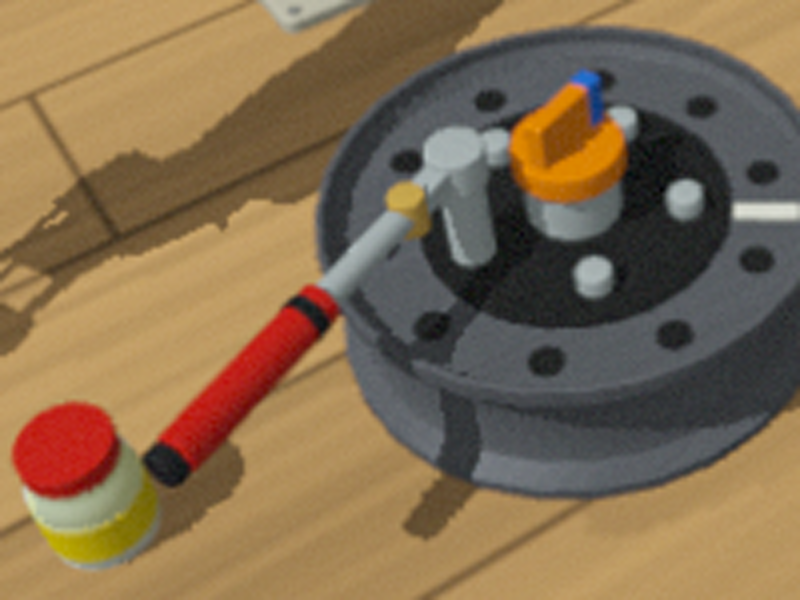

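View pics/c2.png

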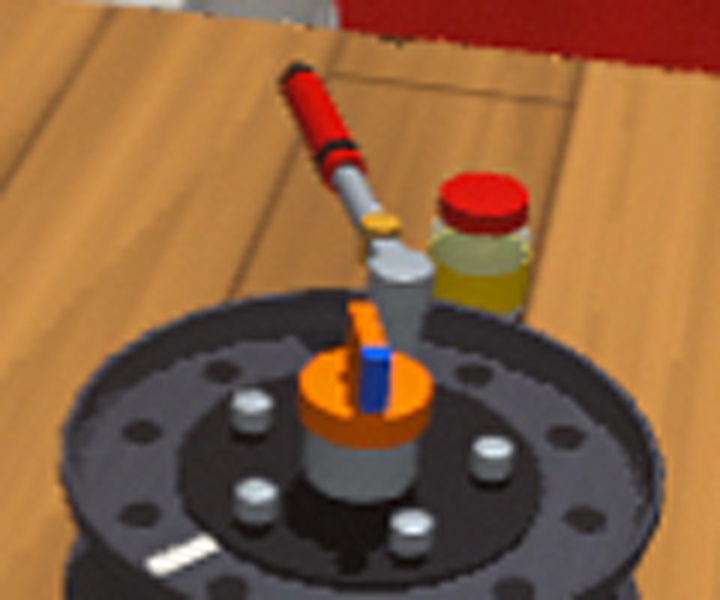

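```bash
cat > h.py <<'E'
import numpy as np,cv2
def ray(d,p):
    u=cv2.undistortPoints(np.array([[p]],float),d["camera_matrix"],d["dist"])[0,0]
    T=d["world_from_camera"]; return T[:3,3],T[:3,:3]@np.r_[u,1]
def atz(d,p,z):
    o,r=ray(d,p); return o+r*(z-o[2])/r[2]
E
python3 - <<'E'
from h import *
S=dict(np.load("scene.npz"));D=dict(np.load("side.npz"))
A=lambda x,y,z:atz(S,(x/4+90-.4,y/4+165-.4),z)[:2].round(4)
B=lambda x,y,z:atz(D,(x/6+250-.4,y/6+125-.4),z)[:2].round(4)
print("head",A(455,145,.177),B(400,263,.177))
print("brass",A(408,195,.175),B(380,222,.175))
print("grip in",A(318,303,.165),B(343,163,.165))
print("tip",A(165,465,.165),B(297,73,.165))
print("blue top",A(586,76,.177),B(375,350,.177))
print("wing far top",A(545,130,.177),B(362,305,.177))
print("cap top",A(568,147,.145),B(366,393,.145))
print("mark",A(766,211,.087),B(183,555,.087))
print("nuts",[A(x,y,.105) for x,y in((497,140),(622,115),(685,190),(594,268))],[B(x,y,.105)for x,y in((252,405),(256,492),(411,523),(492,453))])
print("jar",A(67,450,.085),B(484,195,.085))
E
```

```text
head [ 0.4883 -0.144 ] [ 0.4858 -0.1454]
brass [ 0.5056 -0.184 ] [ 0.5041 -0.1898]
grip in [ 0.5383 -0.2576] [ 0.5393 -0.2704]
tip [ 0.5877 -0.3651] [ 0.5887 -0.3795]
blue top [ 0.4837 -0.0521] [ 0.4839 -0.0568]
wing far top [ 0.5091 -0.0964] [ 0.4979 -0.0978]
cap top [ 0.499  -0.0779] [ 0.488  -0.0649]
mark [0.5689 0.0175] [0.5638 0.0187]
nuts [array([ 0.4278, -0.0911]), array([ 0.457 , -0.0146]), array([ 0.538 , -0.0216]), array([ 0.5582, -0.1015])] [array([ 0.5539, -0.0972]), array([ 0.5349, -0.0196]), array([ 0.4533, -0.0137]), array([ 0.4218, -0.0857])]
jar [ 0.4777 -0.4023] [ 0.467  -0.4004]
```

The two cameras agree:
- Wheel centre is at about (0.492, -0.0735) and the nut axis at (0.487, -0.1445).
- The handle points at about -66°.
- The wing's blue end is at about 115° and the mark at about 51°.

I'll push with closed fingers from the handle's +x side, using the tool's side face. The tool stays clear above the handle while I travel there.

>>> drive_tool(
  increments="0 0 0 0 0 -3.5 1; 0 0 0 4.5 -1.3 0 1; 0 0 0 4.5 -1.3 0 1; 0 0 0 4.5 -1.3 0 1; 0 0 0 4.5 -1.3 0 1",
  squeeze=30,
)

```text
clock: 0.6
tcp_pos: [0.3881, -0.4579, 0.2348]
tcp_rot: [-180.0, 0.0, 22.7]
wrist_force: [1.3, 0.7, 0.6]
width: 0.0551
finger_force: 0.0
```

>>> drive_tool(
  increments="0 0 0 4.5 -1.3 0 1; 0 0 0 4.5 -1.3 0 1; 0 0 0 4.5 -1.3 0 1; 0 0 0 4.5 -1.3 0 1; 0 0 0 4.5 -1.3 0 1",
)

```text
clock: 1.1
tcp_pos: [0.5706, -0.3112, 0.2348]
tcp_rot: [-180.0, 0.0, 22.7]
wrist_force: [0.2, -0.1, -0.3]
width: 0.0154
finger_force: 0.0
```

>>> drive_tool(
  increments="0 0 0 2 -0.6 0 1; 0 0 0 2 -0.6 0 1; 0 0 0 0 0 0 1",
)

```text
clock: 1.4
tcp_pos: [0.6038, -0.2825, 0.2341]
tcp_rot: [-179.9, -0.0, 23.0]
wrist_force: [-0.2, -0.3, 0.0]
width: 0.0012
finger_force: 0.0
```

>>> drive_tool(
  increments="0 0 0 0 0 3.9 1; 0 0 0 0 0 3.9 1; 0 0 0 0 0 0 1",
)

```text
clock: 1.7
tcp_pos: [0.598, -0.2859, 0.1512]
tcp_rot: [-179.6, 0.4, 22.6]
wrist_force: [-1.4, 0.4, -0.3]
width: 0.0002
finger_force: 0.0
```

```bash
python3 - <<'E'
from plant import env,cams
import cv2
im=[]
for n,(x,y,w) in dict(scene=(100,150,200),side=(250,90,130)).items():
    d=cams.get_image(n)["color"][:,:,::-1]
    im.append(cv2.resize(d[y:y+w*3//2 if n=='x' else y+w,x:x+w],(400,400),interpolation=cv2.INTER_CUBIC))
cv2.imwrite("pics/p1.png",cv2.hconcat(im))
o=env.get_obs();print(o["tcp_pos"],o["wrist_force"],o["qpos"])
E
```

```text
[ 0.6012384  -0.28672754  0.15760107] [0.90084972 0.39716182 0.11912082] [ 33.38319828  26.50626274 -16.43585849  79.30078445   7.51226937
  75.31110957 -50.69610291]
```

View pics/p1.png

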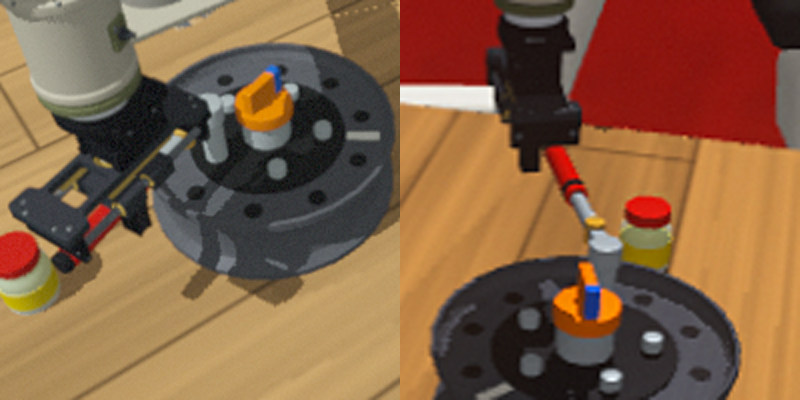

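Side and scene views show the closed fingers beside the red grip on its +x side, clear of the jar. Starting to push.

>>> drive_tool(
  increments="0 0 0 -1.2 0 0 1; 0 0 0 -0.8 0 0 1; 0 0 0 -0.3 0 0 1; 0 0 0 -0.3 0 0 1; 0 0 0 0 0 0 1",
)

```text
clock: 2.3
tcp_pos: [0.5776, -0.2966, 0.1576]
tcp_rot: [180.0, -0.0, 22.6]
wrist_force: [-0.3, 0.0, 0.3]
width: 0.0001
finger_force: 0.0
```

>>> drive_tool(
  increments="0 0 3 -0.9 0.1 0 1; 0 0 3 -0.9 0.1 0 1; 0 0 3 -0.9 0.1 0 1; 0 0 0 0 0 0 1",
)

```text
clock: 2.7
tcp_pos: [0.5528, -0.3088, 0.1572]
tcp_rot: [180.0, 0.0, 13.6]
wrist_force: [1.2, -0.1, 0.3]
width: 0.0003
finger_force: 0.0
```

>>> drive_tool(
  increments="0 0 3 -0.9 0.1 0 1; 0 0 3 -0.9 0.1 0 1; 0 0 3 -0.9 0.1 0 1; 0 0 3 -0.9 0.1 0 1",
)

```text
clock: 3.1
tcp_pos: [0.519, -0.3173, 0.1571]
tcp_rot: [-180.0, -0.0, 1.7]
wrist_force: [-1.0, -0.2, 0.2]
width: 0.0002
finger_force: 0.0
```

```bash
python3 - <<'E'
from plant import env,cams
import cv2
d=cams.get_image("scene")["color"][:,:,::-1]; b=cams.get_image("wrist")["color"][:,:,::-1]
cv2.imwrite("pics/p2.png",cv2.hconcat([cv2.resize(d[150:300,90:290],(400,300),interpolation=cv2.INTER_CUBIC),cv2.resize(b,(400,300))]))
o=env.get_obs();print(o["tcp_pos"],o["wrist_force"],o["moment"])
E
```

```text
[ 0.51832792 -0.31793886  0.15723664] [ 0.85970115  0.82993494 -0.00835258] [ 0.02006016  0.00540389 -0.00138527]
```

View pics/p2.png

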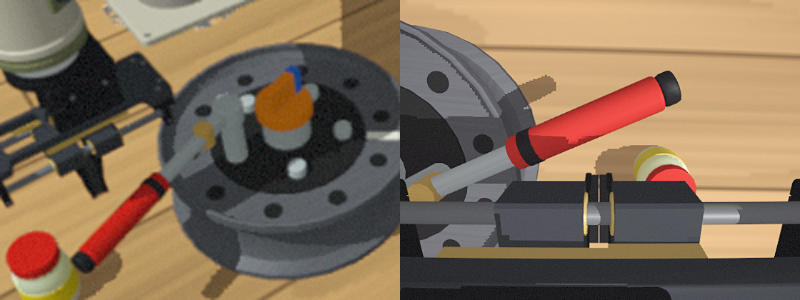

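```bash
python3 - <<'E'
from h import *
from plant import env,cams
S=dict(np.load("scene.npz"));D=dict(np.load("side.npz"))
def pr(d,p):
    T=np.linalg.inv(d["world_from_camera"]); r=cv2.Rodrigues(T[:3,:3])[0]
    return cv2.projectPoints(np.array([p],float),r,T[:3,3],d["camera_matrix"],d["dist"])[0].ravel().round(1)
for p in((.6012,-.2867,.147),(.5183,-.3179,.147),(.558,-.304,.165),(.588,-.372,.165)): print(p,pr(S,p),pr(D,p))
d=cams.get_image("side")["color"][:,:,::-1]; s=cams.get_image("scene")["color"][:,:,::-1]
cv2.imwrite("pics/p3.png",cv2.hconcat([cv2.resize(s[200:300,90:190],(400,400),interpolation=cv2.INTER_CUBIC),cv2.resize(d[110:190,270:350],(400,400),interpolation=cv2.INTER_CUBIC)]))
E
```

```text
(0.6012, -0.2867, 0.147) [171.7 271.3] [290.4 152. ]
(0.5183, -0.3179, 0.147) [141.2 253.2] [314.6 150.9]
(0.558, -0.304, 0.165) [153.  256.5] [303.3 146.8]
(0.588, -0.372, 0.165) [127.6 282.7] [298.9 137.7]
```

View pics/p3.png

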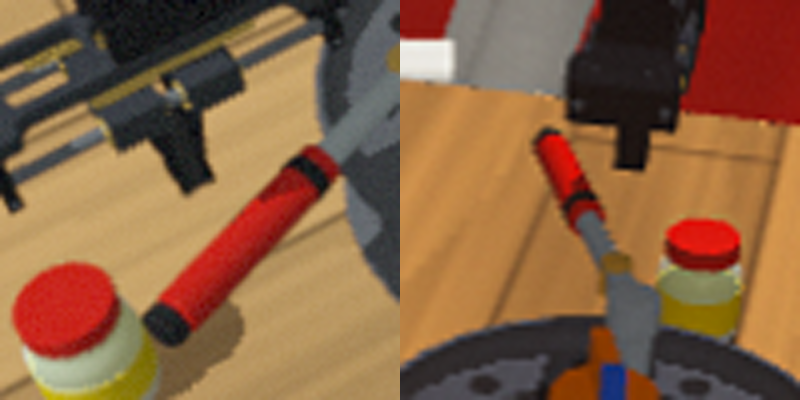

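```bash
cat >> h.py <<'E'
def tri(S,p,D,q):
    a,r=ray(S,p); b,s=ray(D,q)
    t=np.linalg.lstsq(np.c_[r,-s],b-a,rcond=None)[0]
    P,Q=a+r*t[0],b+s*t[1]; return ((P+Q)/2).round(4),round(np.linalg.norm(P-Q),4)
E
python3 - <<'E'
from h import *
S=dict(np.load("scene.npz"));D=dict(np.load("side.npz"))
print("finger now",tri(S,(139.5,247),D,(315.6,143.2)))
print("finger p1",tri(S,(168,263.5),D,(292,144.8)))
a=lambda x,y:(x/4+89.6,y/4+199.6); b=lambda x,y:((x-400)/5+269.6,y/5+109.6)
print("tip",tri(S,a(165,327),D,b(545,135)))
print("blk ring",tri(S,a(305,170),D,b(577,205)))
print("brass", tri(S,(408/4+89.6,195/4+164.6),D,(380/6+249.6,222/6+124.6)))
print("head", tri(S,(455/4+89.6,145/4+164.6),D,(400/6+249.6,263/6+124.6)))
print("jar", tri(S,(67/4+89.6,450/4+164.6),D,(484/6+249.6,195/6+124.6)))
from plant import env,cams
o=env.get_obs();print(o["tcp_pos"],o["tcp_rot"],env.tips_ahead,o["qpos"])
d=cams.get_image("wrist");print(d["tool_from_camera"].round(3).tolist(),d["camera_matrix"].round(1).tolist())
E
```

```text
finger now (array([ 0.5201, -0.3189,  0.1742]), np.float64(0.0087))
finger p1 (array([ 0.5982, -0.2891,  0.1737]), np.float64(0.0039))
tip (array([ 0.5901, -0.3667,  0.1699]), np.float64(0.0048))
blk ring (array([ 0.5448, -0.2664,  0.1712]), np.float64(0.0009))
brass (array([ 0.5048, -0.1849,  0.1764]), np.float64(0.0035))
head (array([ 0.4865, -0.1441,  0.1768]), np.float64(0.0024))
jar (array([ 0.4697, -0.4036,  0.0805]), np.float64(0.0065))
[ 0.5193046  -0.31727667  0.15720606] [ 1.79997643e+02 -2.70985379e-02  1.84509098e+00] 0.011 [ 37.29227834  18.99152559 -12.63758588  89.20053646   4.27629546
  72.25732524 -64.13627067]
[[-0.001, -0.961, -0.277, 0.076], [1.0, -0.001, 0.0, 0.0], [-0.0, -0.277, 0.961, -0.185], [0.0, 0.0, 0.0, 1.0]] [[347.1, 0.0, 278.0], [0.0, 347.1, 206.8], [0.0, 0.0, 1.0]]
```

Both cameras put the closed fingertips at z≈0.174 with the TCP at 0.157. That means the tips sit about 17 mm behind the TCP, not 11 mm ahead, so the fingers passed just over the bar without moving it. I'll go back to the +x side and work about 28 mm lower.

>>> drive_tool(
  increments="0 0 0 0 0 -3.5 1; 0 0 0 4 -1.4 0 1; 0 0 0 4 -1.4 0 1; 0 0 -7.5 0 0 0 1; 0 0 -7.5 0 0 0 1",
)

```text
clock: 3.85
tcp_pos: [0.5996, -0.2853, 0.1913]
tcp_rot: [-179.9, -0.0, 17.2]
wrist_force: [-0.4, -0.8, 0.2]
width: 0.0005
finger_force: 0.0
```

>>> drive_tool(
  increments="0 0 -7 0 0 0 1; 0 0 0 0 0 3.2 1; 0 0 0 0 0 3.1 1; 0 0 0 0 0 0 1; 0 0 0 0 0 0 1",
)

```text
clock: 4.35
tcp_pos: [0.5981, -0.287, 0.1294]
tcp_rot: [-180.0, 0.0, 23.8]
wrist_force: [0.5, 0.7, 0.2]
width: 0.0006
finger_force: 0.0
```

```bash
python3 - <<'E'
from h import *
from plant import env,cams
o=env.get_obs();print(o["tcp_pos"],o["tcp_rot"],o["wrist_force"])
d=cams.get_image("side")["color"][:,:,::-1]; s=cams.get_image("scene")["color"][:,:,::-1]
cv2.imwrite("pics/p4.png",cv2.hconcat([cv2.resize(s[200:300,90:190],(400,400),interpolation=cv2.INTER_CUBIC),cv2.resize(d[110:190,270:350],(400,400),interpolation=cv2.INTER_CUBIC)]))
E
```

```text
[ 0.59814348 -0.2869724   0.12944529] [-1.79965934e+02  4.61571859e-03  2.37507186e+01] [0.49908552 0.67454259 0.21266412]
```

View pics/p4.png

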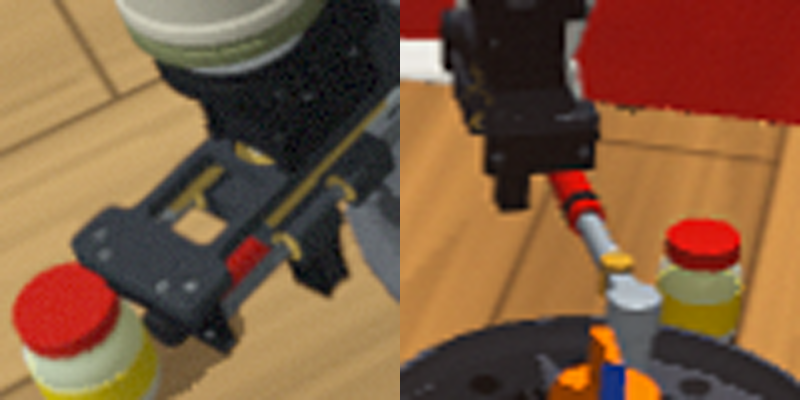

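Fingertips are now at (171.6,273) in scene and (291.6,151) in side, which matches tips at z≈0.146 on the +x side of the grip. Pushing now.

>>> drive_tool(
  increments="0 0 0 -1.2 0 0 1; 0 0 0 -0.6 0 0 1; 0 0 0 -0.3 0 0 1; 0 0 0 -0.3 0 0 1; 0 0 0 -0.3 0 0 1",
)

```text
clock: 4.95
tcp_pos: [0.5733, -0.2984, 0.1297]
tcp_rot: [179.9, -0.1, 23.7]
wrist_force: [2.7, -0.9, 1.2]
width: 0.0006
finger_force: 1.3
```

>>> drive_tool(
  increments="0 0 2 -0.6 0.1 0 1; 0 0 2 -0.6 0.1 0 1; 0 0 2 -0.6 0.1 0 1",
)

```text
clock: 5.25
tcp_pos: [0.5569, -0.3073, 0.1288]
tcp_rot: [-179.9, 0.0, 17.5]
wrist_force: [3.0, 2.5, 1.0]
width: 0.0002
finger_force: 1.3
```

>>> drive_tool(
  increments="0 0 3 -0.9 0.1 0 1; 0 0 3 -0.9 0.1 0 1; 0 0 3 -0.9 0.1 0 1; 0 0 3 -0.9 0.1 0 1",
)

```text
clock: 5.65
tcp_pos: [0.5226, -0.3194, 0.1287]
tcp_rot: [-179.9, 0.0, 5.5]
wrist_force: [2.0, 2.1, 0.1]
width: 0.0005
finger_force: 1.4
```

>>> drive_tool(
  increments="0 0 3 -0.9 0.1 0 1; 0 0 3 -0.9 0.1 0 1",
)

```text
clock: 5.85
tcp_pos: [0.5048, -0.3227, 0.1287]
tcp_rot: [-180.0, 0.0, -0.5]
wrist_force: [2.2, 2.0, -0.1]
width: 0.0005
finger_force: 1.4
```

>>> drive_tool(
  increments="0 0 2 -0.6 0.1 0 1; 0 0 2 -0.6 0.1 0 1",
)

```text
clock: 6.05
tcp_pos: [0.4929, -0.3247, 0.1289]
tcp_rot: [-180.0, 0.0, -4.5]
wrist_force: [3.2, 2.3, 0.0]
width: 0.0005
finger_force: 1.2
```

>>> drive_tool(
  increments="0 0 2 -0.6 0 0 1; 0 0 2 -0.6 0 0 1",
)

```text
clock: 6.25
tcp_pos: [0.4809, -0.3244, 0.129]
tcp_rot: [179.9, -0.0, -8.5]
wrist_force: [2.3, -3.4, -1.1]
width: 0.0006
finger_force: 1.4
```

>>> drive_tool(
  increments="0 0 2 -0.6 0 0 1; 0 0 2 -0.6 0 0 1",
)

```text
clock: 6.45
tcp_pos: [0.4692, -0.3223, 0.1292]
tcp_rot: [180.0, -0.0, -12.5]
wrist_force: [1.7, -2.6, -0.6]
width: 0.0005
finger_force: 1.4
```

>>> drive_tool(
  increments="0 0 2 -0.6 0 0 1; 0 0 2 -0.6 0 0 1",
)

```text
clock: 6.65
tcp_pos: [0.459, -0.32, 0.1296]
tcp_rot: [179.9, -0.2, -16.5]
wrist_force: [12.1, -9.8, -7.6]
width: 0.0002
finger_force: 7.1
```

Force jumped to about 14 N, so the nut is seated. Bending the joint in small steps.

>>> drive_tool(
  increments="0 0 2 -0.4 0.1 0 1; 0 0 2 -0.5 0.1 0 1; 0 0 2 -0.5 0.1 0 1; 0 0 0 0 0 0 1",
)

```text
clock: 7.05
tcp_pos: [0.4452, -0.3178, 0.1295]
tcp_rot: [180.0, -0.2, -22.5]
wrist_force: [10.0, -5.3, -5.9]
width: 0.0006
finger_force: 5.9
```

```bash
cat > bend.py <<'E'
from h import *
from plant import env,cams
o=env.get_obs();print(o["tcp_pos"],o["tcp_rot"],o["wrist_force"],o["clock"])
d=cams.get_image("scene"); im=cv2.cvtColor(d["color"],cv2.COLOR_RGB2HSV)
x0,y0,w,h=90,190,130,110
H,Sx,V=[im[y0:y0+h,x0:x0+w,i].astype(int) for i in range(3)]
m=((H<6)|(H>174))&(Sx>170)&(V>60)
n,l,st,c=cv2.connectedComponentsWithStats(m.astype(np.uint8))
for i in range(1,n):
    if st[i,4]<15: continue
    q=np.argwhere(l==i)[:,::-1]+[x0,y0]
    P=np.array([atz(d,p,.165)[:2] for p in q]); k=P.mean(0)
    e=np.linalg.svd(P-k,full_matrices=False)[2][0]; e*=-np.sign(e[1])
    print(st[i,4],"px",(c[i]+[x0,y0]).round(),"xy",k.round(4),"axis",np.degrees(np.arctan2(e[1],e[0])).round(1))
E
python3 bend.py
```

```text
[ 0.44516123 -0.31779107  0.12951066] [179.99343011  -0.246278   -22.46194185] [10.04907449 -5.32487517 -5.94512254] 7.05
46 px [148. 216.] xy [ 0.4435 -0.2642] axis -17.1
113 px [136. 219.] xy [ 0.4343 -0.2893] axis -47.0
118 px [107. 225.] xy [ 0.4137 -0.3497] axis -126.9
464 px [106. 277.] xy [ 0.5491 -0.402 ] axis -178.9
```

>>> drive_tool(
  increments="0 0 2 -0.4 0.1 0 1; 0 0 2 -0.4 0.1 0 1; 0 0 0 0 0 0 1",
)

```text
clock: 7.4
tcp_pos: [0.4375, -0.316, 0.1295]
tcp_rot: [-180.0, -0.3, -26.4]
wrist_force: [10.2, -4.4, -5.8]
width: 0.0006
finger_force: 6.0
```

```bash
python3 bend.py; python3 - <<'E'
from h import *
from plant import cams
d=cams.get_image("side")["color"][:,:,::-1]; s=cams.get_image("scene")["color"][:,:,::-1]
cv2.imwrite("pics/p5.png",cv2.hconcat([cv2.resize(s[180:260,100:220],(480,320),interpolation=cv2.INTER_CUBIC),cv2.resize(d[120:185,295:360],(320,320),interpolation=cv2.INTER_CUBIC)]))
E
```

```text
[ 0.43748719 -0.31597407  0.12954189] [-179.95743736   -0.25586194  -26.42576011] [10.22969611 -4.39398637 -5.75978737] 7.4
48 px [148. 215.] xy [ 0.4394 -0.2625] axis -19.8
113 px [136. 217.] xy [ 0.4279 -0.2875] axis -24.0
103 px [107. 222.] xy [ 0.4045 -0.3465] axis -127.4
461 px [106. 277.] xy [ 0.5491 -0.402 ] axis -179.1
```

View pics/p5.png

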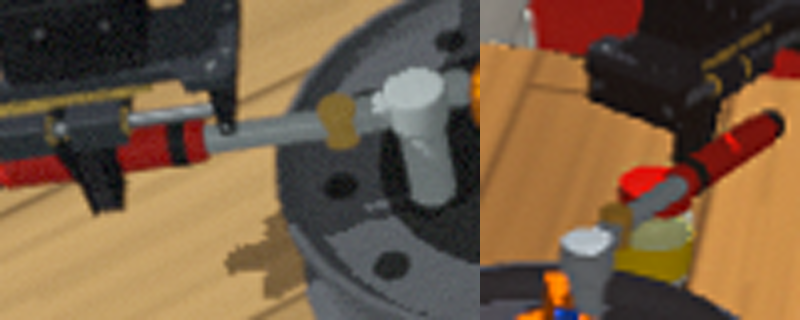

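The picture shows the handle visibly bent at the brass joint: pivot at about (338,120), bar to (208,140), grip to (0,172), with the head top at (413,88). Checking the angle.

```bash
python3 - <<'E'
from h import *
S=dict(np.load("scene.npz"));D=dict(np.load("side.npz"))
A=lambda x,y,z:atz(S,(x/4+99.6,y/4+179.6),z)[:2]
b=A(337,102,.176); n=np.array([.487,-.1445])
print(b,np.linalg.norm(b-n),"head",np.degrees(np.arctan2(*(b-n)[::-1])))
P=[A(x,y,.165) for x,y in((310,128),(208,141),(30,170))]
print(np.round(P,4))
for i,j in((0,2),(1,2),(0,1)):
    v=P[j]-P[i];print(np.degrees(np.arctan2(v[1],v[0])))
B=lambda x,y,z:atz(D,((x-480)*65/320+294.6,y*65/320+119.6),z)[:2]
b=B(617,212,.176);print(b,"head",np.degrees(np.arctan2(*(b-n)[::-1])))
p,q=B(645,205,.165),B(775,122,.165);v=q-p;print(p,q,np.degrees(np.arctan2(v[1],v[0])))
E
```

```text
[ 0.47225406 -0.18591004] 0.04395718670451913 head -109.60059660137539
[[ 0.4705 -0.2044]
 [ 0.4441 -0.2558]
 [ 0.4031 -0.3468]]
-115.34681278200539
-114.2916174759525
-117.17237809192135
[ 0.47242911 -0.1893626 ] head -107.99324197697166
[ 0.45739174 -0.22341701] [ 0.38121629 -0.37331969] -116.93813042945912
```

>>> drive_tool(
  increments="0 0 2 -0.4 0.1 0 1; 0 0 2 -0.4 0.1 0 1; 0 0 0 0 0 0 1",
)

```text
clock: 7.85
tcp_pos: [0.4298, -0.3136, 0.1295]
tcp_rot: [-179.9, -0.3, -30.4]
wrist_force: [12.0, -3.3, -4.9]
width: 0.0007
finger_force: 6.2
```

Bend is now about 0.19–0.26 rad, so it has clicked. Backing off so the handle springs straight.

>>> drive_tool(
  increments="0 0 -2 0.5 0 0 1; 0 0 -2 0.6 0 0 1; 0 0 -2 0.7 0 0 1; 0 0 -2 0.7 0 0 1; 0 0 0 0.8 0 0 1",
)

```text
clock: 8.35
tcp_pos: [0.4591, -0.3268, 0.1294]
tcp_rot: [-179.9, -0.1, -22.2]
wrist_force: [6.8, 2.7, 0.0]
width: 0.0008
finger_force: 2.6
```

>>> drive_tool(
  increments="0 0 0 1 0 0 1; 0 0 0 1 0 0 1; 0 0 0 1 0 0 1; 0 0 0 0 0 0 1; 0 0 0 0 0 0 1",
)

```text
clock: 8.85
tcp_pos: [0.4848, -0.3399, 0.1288]
tcp_rot: [-180.0, 0.0, -22.3]
wrist_force: [0.6, -1.0, 0.4]
width: 0.0006
finger_force: 0.0
```

```bash
python3 bend.py
```

```text
[ 0.48481584 -0.33989144  0.12875923] [-1.79997309e+02  4.36410582e-02 -2.23378631e+01] [ 0.57864573 -1.00174906  0.42298592] 8.85
48 px [138. 222.] xy [ 0.4446 -0.2899] axis -94.0
464 px [106. 277.] xy [ 0.5491 -0.4021] axis -177.4
```

Free of contact. Now raise, turn to the wing's direction and part-open the fingers.

>>> drive_tool(
  increments="0 0 0 0 0 -4.5 1; 0 0 0 0 0 -4.5 1; 0 0 -8.5 0 0 0 0.4; 0 0 -8.5 0 0 0 0.4; 0 0 -8.5 0 0 0 0.4",
)

```text
clock: 9.4
tcp_pos: [0.4847, -0.3399, 0.2195]
tcp_rot: [180.0, -0.0, 3.5]
wrist_force: [-0.3, 0.1, -0.1]
width: 0.0168
finger_force: 0.0
```

>>> drive_tool(
  increments="0 0 -8.5 0 0 0 0.4; 0 0 -8.5 0 0 0 0.4; 0 0 -8.5 0 0 0 0.4; 0 0 -8.5 0 0 0 0.4; 0 0 -8.5 0 0 0 0.4",
)

```text
clock: 9.9
tcp_pos: [0.4846, -0.3399, 0.2191]
tcp_rot: [-180.0, 0.0, 46.0]
wrist_force: [-0.4, -0.2, 0.6]
width: 0.0506
finger_force: 0.0
```

>>> drive_tool(
  increments="0 0 -8.5 0 0 0 0.4; 0 0 -8.5 0 0 0 0.4; 0 0 -8.5 0 0 0 0.4; 0 0 -8.5 0 0 0 0.4; 0 0 -8.5 0 0 0 0.4",
)

```text
clock: 10.4
tcp_pos: [0.4846, -0.3399, 0.2191]
tcp_rot: [-180.0, 0.0, 88.5]
wrist_force: [-0.2, -0.5, -1.3]
width: 0.0521
finger_force: 0.0
```

>>> drive_tool(
  increments="0 0 -8.5 0 0 0 0.4; 0 0 -8.5 0 0 0 0.4; 0 0 -8.5 0 0 0 0.4; 0 0 0 0 0 0 0.4",
)

```text
clock: 10.8
tcp_pos: [0.4846, -0.34, 0.2191]
tcp_rot: [-180.0, 0.0, 113.8]
wrist_force: [-0.3, -0.8, 0.4]
width: 0.0522
finger_force: 0.0
```

>>> drive_tool(
  increments="0 0 0 4 1.9 0 0.4; 0 0 0 4 1.9 0 0.4; 0 0 0 4 1.9 0 0.4; 0 0 0 4 1.9 0 0.4; 0 0 0 4 1.9 0 0.4",
)

```text
clock: 11.3
tcp_pos: [0.4913, -0.117, 0.2192]
tcp_rot: [-180.0, 0.0, 113.4]
wrist_force: [1.6, -0.0, 0.7]
width: 0.0519
finger_force: 0.0
```

>>> drive_tool(
  increments="0 0 0 4 1.9 0 0.4; 0 0 0 0 0 0 0.4; 0 0 0 0 0 0 0.4",
)

```text
clock: 11.6
tcp_pos: [0.493, -0.0738, 0.2193]
tcp_rot: [180.0, 0.1, 113.6]
wrist_force: [0.2, -0.9, 0.6]
width: 0.052
finger_force: 0.0
```

```bash
python3 - <<'E'
from h import *
from scipy.spatial.transform import Rotation as R
from plant import env,cams
o=env.get_obs();d=cams.get_image("wrist");print(o["tcp_pos"],o["tcp_rot"])
T=np.eye(4);T[:3,:3]=R.from_euler("xyz",o["tcp_rot"],degrees=True).as_matrix();T[:3,3]=o["tcp_pos"]
d["world_from_camera"]=T@d["tool_from_camera"]
np.savez("w1.npz",**d)
cv2.imwrite("pics/w1.png",d["color"][:,:,::-1])
E
```

```text
[ 0.49297292 -0.07375255  0.21927563] [1.79999861e+02 5.40681723e-02 1.13575009e+02]
```

View pics/w1.png

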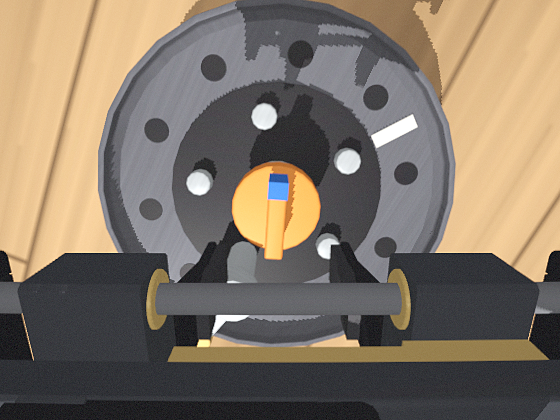

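The wrist view shows the wing running from the blue end (278,176) to (273,257), the cap disc centre at (276,206) and the white mark's middle at (395,131). The fingers straddle it.

```bash
python3 - <<'E'
from h import *
d=dict(np.load("w1.npz"))
an=lambda v:np.degrees(np.arctan2(v[1],v[0])).round(1)
a,b=atz(d,(278.5,176),.177)[:2],atz(d,(273,258),.177)[:2]
c=atz(d,(276.5,206),.145)[:2];m=atz(d,(395,131),.087)[:2]
print("wing",a,b,(a+b)/2,np.linalg.norm(a-b),an(a-b));print("cap",c,"mark",m,an(m-c),np.linalg.norm(m-c))
m1,m2=atz(d,(374,140.5),.087)[:2],atz(d,(415,121.5),.087)[:2];print("stroke",an(m2-m1))
N=np.array([atz(d,p,.105)[:2] for p in((264,115),(199,182),(347,160),(328,243))]);print(N.round(4))
E
```

```text
wing [ 0.48062872 -0.04485589] [ 0.50066401 -0.10067564] [ 0.49064636 -0.07276576] 0.05930646834282203 109.7
cap [ 0.49116459 -0.07287497] mark [0.56717286 0.01836676] 50.2 0.11875314486115314
stroke 48.9
[[ 0.4546 -0.0152]
 [ 0.4243 -0.0905]
 [ 0.535  -0.0213]
 [ 0.5534 -0.0972]]
```

>>> drive_tool(
  increments="0 0 3.6 0.2 -0.1 0 0.4; 0 0 0 0 0 3 0.4; 0 0 0 0 0 3 0.4; 0 0 0 0 0 1.3 0.4; 0 0 0 0 0 1 0.4",
)

```text
clock: 12.15
tcp_pos: [0.491, -0.074, 0.1352]
tcp_rot: [-179.9, -0.0, 109.9]
wrist_force: [0.7, -0.0, -0.6]
width: 0.0525
finger_force: 0.0
```

>>> drive_tool(
  increments="0 0 0 0 0 0 0.4; 0 0 0 0 0 0 1; 0 0 0 0 0 0 1; 0 0 0 0 0 0 1; 0 0 0 0 0 0 1",
  squeeze=25,
)

```text
clock: 12.65
tcp_pos: [0.4917, -0.0729, 0.1366]
tcp_rot: [180.0, 0.0, 110.1]
wrist_force: [0.8, -0.8, 0.2]
width: 0.0281
finger_force: 0.0
```

>>> drive_tool(
  increments="0 0 0 0 0 0 1; 0 0 0 0 0 0 1; 0 0 0 0 0 0 1; 0 0 0 0 0 0 1",
)

```text
clock: 13.05
tcp_pos: [0.4911, -0.073, 0.1361]
tcp_rot: [-180.0, 0.0, 110.1]
wrist_force: [-3.8, -1.0, 4.1]
width: 0.0125
finger_force: 25.0
```

Wing gripped at 12.5 mm. Turning it clockwise.

>>> drive_tool(
  increments="0 0 5 0 0 0 1; 0 0 6 0 0 0 1; 0 0 6 0 0 0 1; 0 0 6 0 0 0 1; 0 0 6 0 0 0 1",
)

```text
clock: 13.55
tcp_pos: [0.492, -0.0729, 0.1362]
tcp_rot: [179.9, 0.0, 80.9]
wrist_force: [1.6, -0.1, -0.9]
width: 0.0127
finger_force: 25.0
```

>>> drive_tool(
  increments="0 0 6 0 0 0 1; 0 0 6 0 0 0 1; 0 0 6 0 0 0 1; 0 0 5 0 0 0 1",
)

```text
clock: 13.95
tcp_pos: [0.4927, -0.0732, 0.1362]
tcp_rot: [179.8, -0.1, 57.9]
wrist_force: [5.5, -2.3, -3.6]
width: 0.0128
finger_force: 25.0
```

```bash
python3 -c "
from plant import env
o=env.get_obs();print(o['tcp_rot'],o['tcp_pos'],o['moment'],o['wrist_force'],o['qpos'][6],o['width'])"
```

```text
[ 1.79841921e+02 -6.64154596e-02  5.78538664e+01] [ 0.49269034 -0.07319513  0.13624091] [-0.5284041  -1.26653178  0.1079776 ] [ 5.52059281 -2.28254926 -3.59175903] -32.48673273256741 0.012755170605412765
```

Moment about z is still only at friction level. Continuing to the stop.

>>> drive_tool(
  increments="0 0 2 0 0 0 1; 0 0 2 0 0 0 1; 0 0 2 0 0 0 1; 0 0 0 0 0 0 1",
)

```text
clock: 14.35
tcp_pos: [0.4928, -0.0733, 0.1362]
tcp_rot: [179.8, -0.1, 52.0]
wrist_force: [5.9, -1.9, -4.0]
width: 0.0128
finger_force: 25.0
```

```bash
python3 -c "
from plant import env
o=env.get_obs();print(o['tcp_rot'],o['tcp_pos'],o['moment'],o['wrist_force'])"
```

```text
[ 1.79835910e+02 -8.95455691e-02  5.20099276e+01] [ 0.4928316  -0.07333482  0.13620277] [-0.54738707 -1.42535947 -0.00655134] [ 5.94177913 -1.94392365 -4.0191784 ]
```

>>> drive_tool(
  increments="0 0 1.5 0 0 0 1; 0 0 0 0 0 0 1",
)

```text
clock: 14.55
tcp_pos: [0.4929, -0.0733, 0.1362]
tcp_rot: [179.8, -0.1, 50.6]
wrist_force: [6.5, -1.8, -2.6]
width: 0.0126
finger_force: 25.2
```

```bash
python3 -c "
from plant import env
o=env.get_obs();print(o['tcp_rot'],o['tcp_pos'],o['moment'],o['wrist_force'])"
```

```text
[ 1.79827441e+02 -8.96663477e-02  5.05617809e+01] [ 0.49286727 -0.07333283  0.13624153] [-0.63174159 -1.43495289  0.48306041] [ 6.47154291 -1.81411718 -2.57695159]
```

>>> drive_tool(
  increments="0 0 1.5 0 0 0 1; 0 0 0 0 0 0 1",
)

```text
clock: 14.75
tcp_pos: [0.4929, -0.0733, 0.1362]
tcp_rot: [179.8, -0.1, 49.1]
wrist_force: [6.0, -1.6, -3.6]
width: 0.0135
finger_force: 25.7
```

```bash
python3 -c "
from plant import env
o=env.get_obs();print(o['tcp_rot'],o['tcp_pos'],o['moment'],o['wrist_force'])"
```

```text
[ 1.79828320e+02 -9.46768472e-02  4.90805748e+01] [ 0.49289743 -0.07325847  0.13624569] [-0.50342809 -1.48510669  0.55170976] [ 6.04706038 -1.5530401  -3.64878377]
```

The moment rose to 0.55 N m and the pads began to slip on the wing, so the cap is at its stop. Opening and lifting clear.

>>> drive_tool(
  increments="0 0 0 0 0 0 0.4; 0 0 0 0 0 0 0.4; 0 0 0 0 0 0 0.4; 0 0 0 0 0 0 0.4; 0 0 0 0 0 0 0.4",
)

```text
clock: 15.25
tcp_pos: [0.4913, -0.0729, 0.136]
tcp_rot: [-180.0, 0.0, 49.1]
wrist_force: [0.0, -0.3, 0.1]
width: 0.0454
finger_force: 0.0
```

>>> drive_tool(
  increments="0 0 0 0 0 -2 0.4; 0 0 0 0 0 -4 0.4; 0 0 0 0 0 -4 0.4; 0 0 0 0 0 0 0.4; 0 0 0 0 0 0 0.4",
)

```text
clock: 15.75
tcp_pos: [0.4918, -0.073, 0.2367]
tcp_rot: [179.9, -0.0, 49.1]
wrist_force: [-0.2, -0.1, -0.9]
width: 0.0519
finger_force: 0.0
```

```bash
python3 - <<'E'
from h import *
from scipy.spatial.transform import Rotation as R
from plant import env,cams
o=env.get_obs();d=cams.get_image("wrist");print(o["tcp_pos"],o["tcp_rot"],o["wrist_force"])
T=np.eye(4);T[:3,:3]=R.from_euler("xyz",o["tcp_rot"],degrees=True).as_matrix();T[:3,3]=o["tcp_pos"]
d["world_from_camera"]=T@d["tool_from_camera"]
np.savez("w2.npz",**d)
s=cams.get_image("scene")["color"]; e=cams.get_image("side")["color"]
I=cv2.INTER_CUBIC
r=cv2.vconcat([cv2.resize(s[160:310,90:310],(360,240),interpolation=I),cv2.resize(e[110:230,260:380],(360,360),interpolation=I)])
w=d["color"][0:300,90:460]; w=cv2.resize(w,(440,357)); w=cv2.copyMakeBorder(w,0,243,0,0,cv2.BORDER_CONSTANT)
cv2.imwrite("pics/f.png",cv2.hconcat([w,r])[:,:,::-1])
E
```

```text
[ 0.49179945 -0.07295817  0.23666364] [ 1.79904797e+02 -3.65541644e-02  4.90742077e+01] [-0.16685235 -0.06284615 -0.88778248]
```

View pics/f.png

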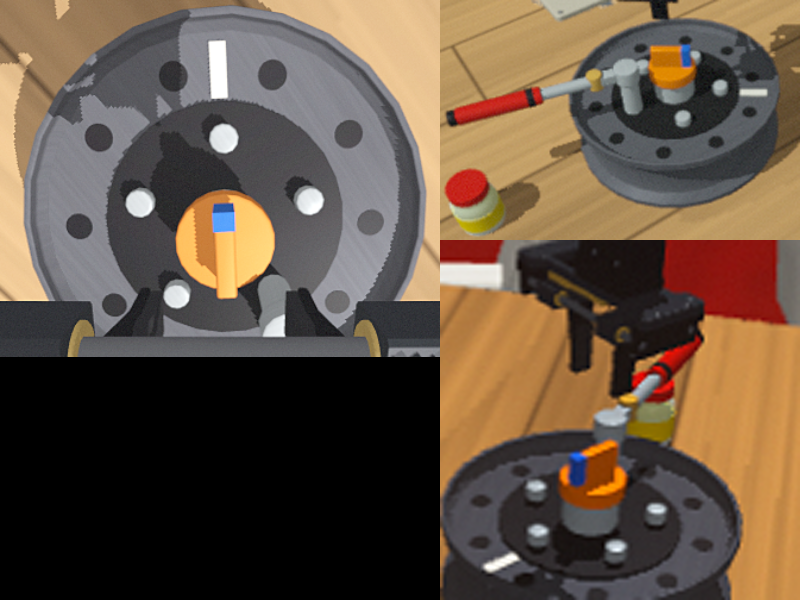

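```bash
python3 - <<'E'
from h import *
d=dict(np.load("w2.npz"));k=370/440
an=lambda v:np.degrees(np.arctan2(v[1],v[0])).round(1)
f=lambda x,y,z:atz(d,(x*k+90,y*k),z)[:2]
a,b=f(223.5,206,.177),f(227,298,.177);c=f(225,240,.145);m=f(218,69,.087)
print(an(a-b),an(m-c),an(m-(a+b)/2),an(f(217,42,.087)-f(219.5,97,.087)),c,(a+b)/2)
S=dict(np.load("scene.npz"));A=lambda x,y,z:atz(S,((x-440)*220/360+89.6,y*150/240+159.6),z)[:2]
n=A(627,67,.177);q=A(594,72,.176);t=A(450,118,.165);g=A(540,95,.165)
print(an(q-n),an(t-n),an(t-g),np.linalg.norm(t-n))
E
```

```text
51.2 51.5 51.5 51.6 [ 0.49307312 -0.07354063] [ 0.49314167 -0.07350624]
-116.1 -106.6 -106.4 0.24567114537077483
```

The wing is at 51.2° and the mark at 51.5°. The handle is straight: its axis is -106.4°, and the line from nut to tip is -106.6°. Jar, can and box were never touched. Handing in.

```bash
python3 -c "
from plant import env
print(env.job_done())"
```

```text
the job is handed in; nothing more can be done
None
```

The nut is tightened until the wrench clicked (bend about 0.2 rad) and the handle has sprung straight, with the wrench still on the nut. The cap is at its stop with the blue end within about 0.5° of the white mark, the robot is clear of everything, and the job was handed in shortly after 15.75 s.

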